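# Set up the pepper grinder: cups in the carriage, clamp it, set the grind

## Robot

A 6-joint arm with a two-finger parallel gripper is mounted at the origin on a cart in front of the work surface, level with it; the furniture and walls round the work are solid. World frame = base frame: x ahead of the robot, y to its left, z up, the work surface at z = 0. Lengths are in m, angles in rad, forces in N, time in s.
With the tool pointing down it reaches from about 0.325 to 0.9 m from the base axis. Payload 6.1 kg.
Tool frame: the origin (TCP) lies between the finger pads; the fingertips stand ahead of it and the grasp point (between the pads) lies 11 mm behind it (tips_ahead is the z of the fingertips in the tool frame, in m); z points along the fingers, y is the line along which they close (so a half turn about z gives the same grasp; the last joint's range is limited). The gripper opens to 87 mm and grips with 3 to 60 N. Pads are 19 mm wide; open, the fingers measure 117 mm over their backs; the gripper's body (75 mm by 190 mm) begins 51 mm behind the grasp point.
Start: joints at [1.199, 0.22, 1.526, -0, 1.395, -0.126], TCP at [0.152, 0.606, 0.231] pointing down, gripper open.
Joint ranges: [-2.98, 2.98], [-0.91, 2.08], [0.09, 2.57], [-1.24, 4.39], [0.2, 2.65], [-2.68, 2.68]. Speed limits (rad/s): [2.57, 2.57, 3.01, 3.14, 3.14, 3.14].

## Interface

Orientations are given as [roll, pitch, yaw] about the fixed x, y, z axes, in that order (R = Rz(yaw) Ry(pitch) Rx(roll)).
In Python, from plant import move_to, line_to, goto_joints, release, clamp, dwell, solve_ik, get_image, Unreachable, job_done, boxes_of, get_t, get_q, get_dq, get_joint_efforts, get_position, get_tcp_rot, get_contact_force, get_moment, get_finger_gap, get_grip_force, tips_ahead gives the robot as it stands. Calls block until the motion is done:
- move_to(position, orientation): joint-space move of the TCP to a pose.
- line_to(position, ori=None, max_speed=0.15): straight line of the TCP; ori=None keeps the orientation; max_speed is the mean speed in m/s.
- goto_joints(angles): joint-space move.
- release() and clamp(grasp_force=None): open the fingers fully, or close them until they stop; grasp_force is the grip in N (None keeps the last).
- dwell(seconds).
- solve_ik(position, orientation): joint angles nearest the present ones, or None.
- get_image(name): name is "scene" or "top"; returns a dict with "frame" (384x512x3 uint8, red, green, blue), "fx", "fy", "cx", "cy" (pixels), "R" (3x3) and "t" (3): a world point X has camera coordinates R X + t. Camera axes: x right, y down, z forward; pixel columns grow to the right and rows downward; lengths in m; the calibration is good to about 2 mm. A picture is of the moment at which its call begins. There is no depth.
A pose or a line that the arm cannot do raises Unreachable and nothing moves.
- job_done(): hands the job in; it is judged then, once.
Trained networks look in a picture, given as the dict that the camera call returned (one of the last four; its "shot" number tells which), for a name from the list of things; names that differ only in an ending like _2 or _b are one class to them, and where a whole thing is asked for, a point or a joint stands for the part that bears it (a point fixed in the world has none). Each returns a list of dicts, best first, with "confidence" (0 to 1); they miss things now and then, are a little off and sometimes report something else, mostly with a low value. They report only what shows in the picture. A call takes as long as a camera call. They do not tell look-alikes from the thing itself.
- boxes_of(thing, picture): "location" ([x, y, z] in m, in world coordinates, good to about 4 mm: the middle of the surface that is visible of it).
Readings, each from a call of its own:
- get_t(): time.
- get_q(): joint angles.
- get_dq(): joint speeds.
- get_joint_efforts(): joint torques, N m.
- get_position(): TCP position.
- get_tcp_rot(): TCP orientation.
- get_contact_force(): force on the tool from outside, world axes, zero at the start.
- get_moment(): the same for the moment, N m.
- get_finger_gap(): finger opening in m.
- get_grip_force(): force on a finger pad.
Only numpy, scipy, OpenCV 4.12 (cv2) and the standard library are available. Lean on these libraries where they do the work, as an engineer would, in place of code of your own. Each camera call takes 0.05 s, during which the arm holds its last target. There are 200 camera calls.

## Task

Get the bench pepper grinder ready: loosen the clamp knob, draw the cup carriage all the way out to the left, lift the black-lidded spice jar that was left in it out onto the range top, clear of the grinder, stand every loose steel cup upright in a pocket of its own, push the carriage fully home under the spout and tighten the clamp knob again. Then turn the adjustment ring on top of the grinder clockwise until the burrs touch (it stops) and back it off exactly three clicks. Leave the timer, the white-lidded jar and the tin where they stand.

Things in the scene. Friction and masses are not known exactly. Their poses are not given: they have to be found in the camera images.
- station: grinder on its base, fixed, placed differently each time: steel plate 150 x 400 x 12 mm with two rails. Origin on the range top below the middle of the carriage when home; +y along the rails (robot's left), +x away from the robot. Steel grinder head 80 mm across, z = 93 (spout) to 163 mm, axis at local y = -72 mm; black motor column behind it, 162 mm high, to local x = +94 mm.
- carriage (a joint): cup carriage on the rails, m: 0 = fully home under the spout, 0.14 = all the way out along station +y (end stops). 2.5 N of friction. Home with the knob tight, a dog under the knob stands behind a keeper on the base and blocks it; it passes once the knob is turned more than about 0.55 rad. Pull and push it by the clamp knob.
- carriage_floor (a point): centre of the carriage's pocket floor, 30 mm above the range top; moves with it, axes as the station's. Three pockets in a row along y at -72, 0, +72 mm from it, each 70 mm (x) by 68 mm (y) inside, walls 4 mm thick standing 12 mm above the floor. With the carriage out all three are clear of the grinder head.
- pocket0 (a point): centre of the floor of the right-hand pocket (the one under the spout when home)
- pocket1 (a point): centre of the floor of the middle pocket
- pocket2 (a point): centre of the floor of the left-hand pocket, next to the clamp knob
- clamp_knob (a joint): clamp knob on the lug at the left end of the carriage, rad: 0 = tight (stop), 1.57 = fully loose (stop); turns counter-clockwise seen from above to loosen, clockwise to tighten; stays where left (friction 0.1 N m).
- knob_grip (a point): grip point of the clamp knob on its vertical axis, 66 mm above the range top, 150 mm along +y from the carriage centre; turns with it. Black grip bar 46 mm long, 12 mm thick, 26 mm high along this point's x axis (across the rails when tight, along them when loose); bar top 9 mm above this point, its round 40 mm foot 17 mm below.
- ring (a joint): adjustment ring, rad: 0 = burrs touching (hard stop), grows as it is backed off, counter-clockwise seen from above, up to 2.44. Sprung click detents every 20 degrees (0.349 rad) counted from 0; about 0.15 to 0.2 N m to pass one; a rest has about 0.04 rad of play either way. Three clicks back is 1.047.
- ring_grip (a point): grip point of the ring on its vertical axis, 191 mm above the range top; turns with it. Round knurled drum 52 mm across, 27 mm high, top 10 mm above this point; below it a flange 76 mm across, top 17 mm below this point. A tab on the flange (this point's -x) points at lines on the head: the long line at the front is touch, then one short line per click.
- cup0: loose open cup of plain steel, 48 mm outside diameter at the rim (slightly narrower at the foot), 52 mm tall, wall 3 mm, 0.12 kg nominal; origin at the centre of its underside, z up. May be absent (None). Starts standing on the range top left of the grinder. Grip it across the outside, about 40 mm above its underside
- cup1: loose open cup of plain steel, 48 mm outside diameter at the rim (slightly narrower at the foot), 52 mm tall, wall 3 mm, 0.12 kg nominal; origin at the centre of its underside, z up. May be absent (None). Starts standing on the range top left of the grinder. Grip it across the outside, about 40 mm above its underside
- cup2: loose open cup of plain steel, 48 mm outside diameter at the rim (slightly narrower at the foot), 52 mm tall, wall 3 mm, 0.12 kg nominal; origin at the centre of its underside, z up. May be absent (None). Starts standing on the range top left of the grinder. Grip it across the outside, about 40 mm above its underside
- timer: kitchen timer, white, 62 mm across, 50 mm tall, bystander; origin at the centre of its underside
- spice_jar: small glass jar with a black lid, 50 mm across, 56 mm tall, 0.085 kg; starts in the middle pocket of the carriage; origin at the centre of its underside, z up; grip it across the outside, about 38 mm above its underside
- salt_jar: small lidded glass jar with white lid, 50 mm across, 56 mm tall, bystander; origin at the centre of its underside
- tin: hinged tin, 65 x 94 x 27 mm, bystander; origin at the centre of its underside
There are look-alikes about, which are no part of the job. Leave any green look-alike of the spice_jar alone.

How it is judged:
On the way, in this order (a step that is already met when the one before it is completed fails the run):
1. the clamp is loose and the carriage all the way out (within 10 mm) (value of joint carriage above 0.13 m and value of joint clamp_knob above 0.5 rad), for 0.2 s.
2. every cup stands in a pocket and the spice jar upright on the range top, with the carriage home (within 5 mm) and the clamp knob tight (within 0.2 rad) (x of cup0 in the frame of carriage_floor between -0.016 and 0.016 m and y of cup0 in the frame of carriage_floor between -0.105 and 0.105 m and z of cup0 in the frame of carriage_floor between -0.004 and 0.006 m and angle between each of cup0, cup1, cup2, spice_jar's own z axis and vertical below 0.1 rad and x of cup1 in the frame of carriage_floor between -0.016 and 0.016 m and y of cup1 in the frame of carriage_floor between -0.105 and 0.105 m and z of cup1 in the frame of carriage_floor between -0.004 and 0.006 m and x of cup2 in the frame of carriage_floor between -0.016 and 0.016 m and y of cup2 in the frame of carriage_floor between -0.105 and 0.105 m and z of cup2 in the frame of carriage_floor between -0.004 and 0.006 m and height (world z) of spice_jar below 0.005 m and value of joint carriage below 0.005 m and value of joint clamp_knob below 0.2 rad), for 0.2 s.
3. the ring is turned to the stop: burrs touching (within 0.1 rad) (value of joint ring below 0.1 rad), for 0.1 s.
4. the ring is backed off three clicks (1.047 within 0.12 rad) (value of joint ring between 0.93 and 1.165 rad), for 0.3 s.
At the end, for the whole second after the job is handed in: Spice jar upright on the range top, off the grinder base; every cup upright (0.1 rad) on a pocket floor; jar and cups at rest; carriage home within 5 mm, clamp knob tight within 0.2 rad; ring three clicks from touch, 1.047 rad within 0.12 (all of step 2 and all of step 4 and linear speed of each of cup0, cup1, cup2, spice_jar below 0.02 m/s).
It fails at once if the timer is moved more than 3 cm (distance of timer from where it was at the start of the episode above 0.03 m).
It fails at once if the white-lidded jar is moved more than 3 cm (distance of salt_jar from where it was at the start of the episode above 0.03 m).
It fails at once if the tin is moved more than 3 cm (distance of tin from where it was at the start of the episode above 0.03 m).
Of cup0, cup1, cup2 only 2 to 3 are there at a start; the rules pass over those that are not, and their reading is None.
At some moment in a run one of cup0, cup1, cup2 may be knocked a few centimetres aside while the robot is not near it.
Once in a run the grip may slacken for a moment while it holds something.
It also fails if it takes over 192 s, if anything falls off the work surface, if the arm or the gripper's body presses on something with over 40 N, if the wrist force passes 120 N, or if a joint passes its speed limit or range.

## Working session

There is one attempt and no reset: what is moved stays moved. The work goes in short steps, each a Python script; the robot and the scene stay as the last script left them, time stands still between calls to the robot, and variables do not carry over. Pictures are saved under pics/ and viewed, at most 14 in all, crops included, and the job is handed in when it is done.

```bash
ls; mkdir -p pics
python3 - <<'E'
from plant import *
import cv2,numpy as np
print(get_t(),tips_ahead if not callable(tips_ahead) else tips_ahead(),get_tcp_rot())
for n in ["scene","top"]:
    p=get_image(n); cv2.imwrite(f"pics/{n}0.png",cv2.resize(p["frame"][:,:,::-1],(800,600),interpolation=cv2.INTER_CUBIC))
    R=np.array(p["R"]);t=np.array(p["t"]);print(n,"cam",(-R.T@t).round(3),p["fx"],p["cx"],p["cy"],R.round(3).tolist())
    for th in ["station","carriage","clamp_knob","knob_grip","ring","cup0","cup1","timer","spice_jar","salt_jar","tin"]:
        for d in boxes_of(th,p)[:5]:
            X=np.array(d["location"]);c=R@X+t
            print(th,round(d["confidence"],2),X.round(3),(c[:2]/c[2]*p["fx"]+[p["cx"],p["cy"]]).round())
print(get_t())
E
```

```text
pics
0.0 0.008 [-3.13969220e+00 -2.33637021e-04  2.89581275e+00]
scene cam [-0.159 -0.38   0.841] 358.0913231438427 248.27666134172114 188.02431504739695 [[0.458, -0.889, 0.01], [-0.613, -0.324, -0.721], [0.644, 0.324, -0.693]]
station 0.95 [ 0.441 -0.149  0.028] [270. 238.]
station 0.24 [0.436 0.008 0.057] [221. 214.]
carriage 0.95 [ 0.441 -0.1    0.032] [254. 231.]
clamp_knob 0.6 [0.436 0.012 0.056] [220. 213.]
knob_grip 0.63 [0.439 0.009 0.056] [221. 213.]
ring 0.76 [ 0.436 -0.208  0.187] [294. 209.]
cup0 0.78 [0.545 0.332 0.032] [157. 166.]
cup0 0.69 [0.392 0.266 0.032] [143. 200.]
cup1 0.78 [0.545 0.332 0.032] [157. 166.]
cup1 0.69 [0.392 0.266 0.032] [143. 200.]
timer 0.8 [ 0.361 -0.412  0.031] [353. 300.]
spice_jar 0.74 [ 0.43  -0.141  0.084] [267. 227.]
spice_jar 0.53 [0.477 0.245 0.047] [165. 182.]
salt_jar 0.73 [0.603 0.007 0.048] [247. 182.]
tin 0.88 [ 0.468 -0.426  0.025] [369. 270.]
top cam [ 0.401 -0.026  1.387] 393.5905337201104 258.68912796905494 191.54390251631258 [[-0.007, -1.0, 0.005], [-0.997, 0.006, -0.071], [0.071, -0.006, -0.997]]
station 0.7 [ 0.47  -0.06   0.
[... 184 characters left out ...]
.069  0.031] [269. 206.]
clamp_knob 0.54 [0.446 0.023 0.046] [242. 207.]
knob_grip 0.56 [0.444 0.018 0.052] [244. 207.]
ring 0.9 [ 0.453 -0.201  0.193] [314. 202.]
cup0 0.55 [0.399 0.276 0.021] [169. 221.]
cup0 0.51 [0.552 0.349 0.032] [148. 177.]
cup1 0.55 [0.399 0.276 0.021] [169. 221.]
cup1 0.51 [0.552 0.349 0.032] [148. 177.]
timer 0.86 [ 0.371 -0.41   0.038] [369. 228.]
spice_jar 0.74 [ 0.442 -0.131  0.087] [288. 207.]
spice_jar 0.5 [0.488 0.257 0.053] [173. 195.]
salt_jar 0.7 [ 0.447 -0.068  0.028] [269. 206.]
salt_jar 0.58 [0.618 0.015 0.055] [244. 156.]
tin 0.91 [ 0.477 -0.417  0.023] [369. 197.]
tin 0.23 [0.553 0.347 0.035] [148. 176.]
tin 0.16 [ 0.454 -0.201  0.193] [314. 202.]
1.2
```

View pics/scene0.png

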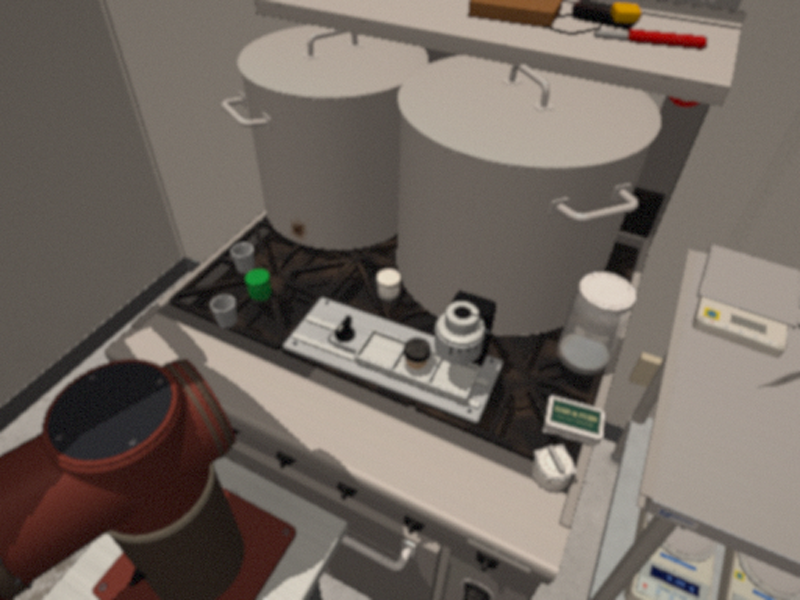

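View pics/top0.png

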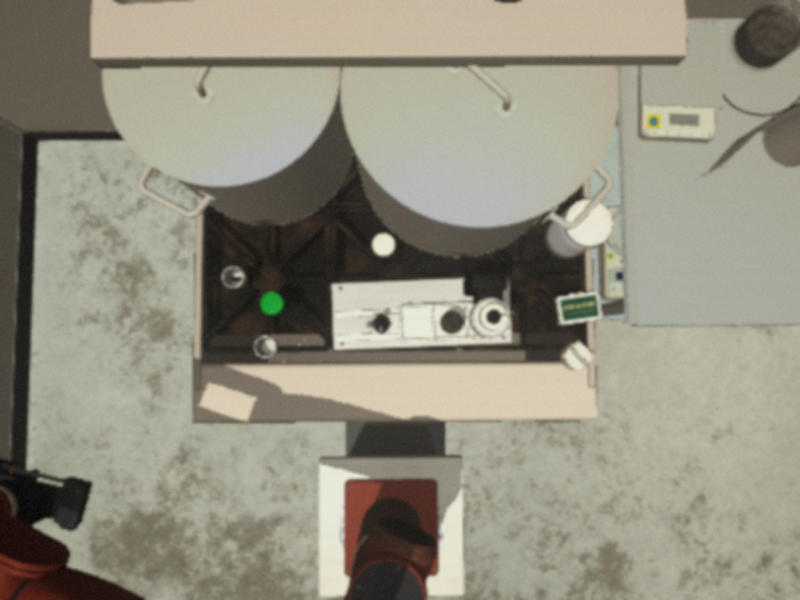

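The scene picture (800 px) shows: black-lid jar in the middle pocket (417,352), green look-alike (258,283), white-lidded jar (388,283), cups at (243,255) and (223,310), knob (345,330), ring (462,318). Only two cups are visible. The candidates for the spice jar are the black (417,352), green (258,283) and white (388,283) jars; I choose the black one, and check it in a close crop.

Run:
```python
from plant import *
import cv2,numpy as np
p=get_image("top");a=p["frame"][165:245,200:350,::-1]
q=get_image("scene");b=q["frame"][180:270,180:330,::-1]
a=cv2.resize(a,(600,320),interpolation=cv2.INTER_CUBIC);b=cv2.resize(b,(450,270),interpolation=cv2.INTER_CUBIC)
im=np.zeros((595,600,3),np.uint8);im[:320]=a;im[322:592,:450]=b
cv2.imwrite("pics/crop1.png",im)
```

```text
(no output)
```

View pics/crop1.png

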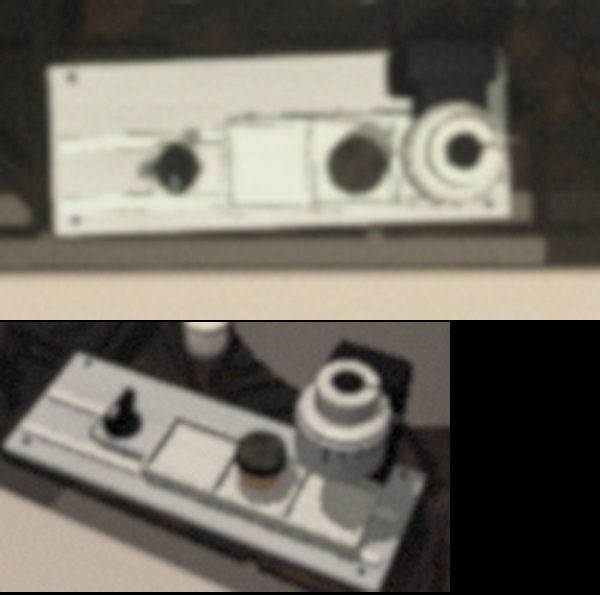

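The crop shows the black-lidded jar at top-crop (357,163), knob (177,165), ring bore (463,151), plate corners (48,67), (56,235), (510,217); the choice is confirmed. Now I fit the station.

```bash
cat > h.py <<'E'
from plant import *
import numpy as np, cv2
def ray(p,u,v,z):
    R=np.array(p["R"]);t=np.array(p["t"]);o=-R.T@t
    d=R.T@np.array([(u-p["cx"])/p["fx"],(v-p["cy"])/p["fy"],1]);return o+d*(z-o[2])/d[2]
def proj(p,X):
    c=np.array(p["R"])@X+np.array(p["t"]);return c[:2]/c[2]*[p["fx"],p["fy"]]+[p["cx"],p["cy"]]
E
python3 - <<'E'
from h import *
p=get_image("top");q=get_image("scene")
T=lambda u,v,z:ray(p,u/4+199.6,v/4+164.6,z).round(4)
S=lambda u,v,z:ray(q,u/3+179.7,(v-322)/3+179.7,z).round(4)
print("ring",T(463,151,.201),S(348,383,.201))
print("flange",T(453,152,.176))
print("jar",T(357,161,.086),S(262,447,.086))
print("knob",T(178,165,.07),S(124,418,.05))
for c in [(48,67),(56,235),(510,217)]:print("corner",T(*c,.012))
for c in [(80,352),(5,445),(380,590),(424,473)]:print("cornerS",S(*c,.012))
print("pocketcorners", [T(*c,.042) for c in [(230,120),(230,205),(312,118),(310,203)]])
print(get_t())
E
```

```text
ring [ 0.4524 -0.2031  0.201 ] [ 0.4527 -0.205   0.201 ]
flange [ 0.4527 -0.1992  0.176 ]
jar [ 0.4496 -0.1325  0.086 ] [ 0.4483 -0.1339  0.086 ]
knob [0.4479 0.0159 0.07  ] [0.4478 0.0153 0.05  ]
corner [0.5365 0.1313 0.012 ]
corner [0.3897 0.1241 0.012 ]
corner [ 0.4026 -0.2715  0.012 ]
cornerS [0.5394 0.1272 0.012 ]
cornerS [0.3888 0.1223 0.012 ]
cornerS [ 0.4034 -0.2764  0.012 ]
cornerS [ 0.5521 -0.2671  0.012 ]
pocketcorners [array([ 0.4871, -0.0279,  0.042 ]), array([ 0.4145, -0.0274,  0.042 ]), array([ 0.4883, -0.0981,  0.042 ]), array([ 0.4157, -0.0956,  0.042 ])]
1.4
```

```bash
cat >> h.py <<'E'
YAW=.033; O=np.array([.4512,-.133])
def loc(x,y): 
    c,s=np.cos(YAW),np.sin(YAW); return O+[c*x-s*y,s*x+c*y]
def ori(yaw): return [np.pi,0,yaw]
def turn(d,n=4):
    q=np.array(get_q(),float); q6=q[5]
    for k in range(n):
        q[5]=q6-d*(k+1)/n; goto_joints(q)
def st(*a): print(*a,"t%.1f"%get_t(),"p",np.round(get_position(),4),"yaw %.3f"%get_tcp_rot()[2],"F",np.round(get_contact_force(),1),"M",np.round(get_moment(),2),"gap %.4f g %.1f"%(get_finger_gap(),get_grip_force()))
E
python3 - <<'E'
from h import *
k=loc(0,.15);print(k)
move_to([*k,.16],ori(YAW));st()
line_to([*k,.062]);st("down")
clamp(25);st("grip")
turn(1.5,5);st("turned")
E
```

```text
[0.4462509  0.01691833]
t3.8 p [0.4465 0.0174 0.1602] yaw 0.034 F [-0.3 -0.   0.1] M [-0.04  0.16  0.  ] gap 0.0871 g 0.0
down t4.6 p [0.4469 0.017  0.0627] yaw 0.033 F [ 0.8 -0.7  0.1] M [0.   0.09 0.03] gap 0.0872 g 0.0
grip t5.8 p [0.4462 0.0181 0.062 ] yaw 0.033 F [1.  5.9 0.8] M [0.88 0.18 0.06] gap 0.0119 g 25.0
turned t7.7 p [0.4454 0.0189 0.062 ] yaw 1.527 F [-3.3  6.5  4.2] M [1.04 0.59 0.11] gap 0.0113 g 25.0
```

Run:
```python
from h import *
p=np.array(get_position()); yd=np.array([-np.sin(YAW),np.cos(YAW),0])
for d in [.05,.10,.136,.141,.145]:
    line_to(p+yd*d,max_speed=.08); st(d)
    if abs(get_contact_force()[1])>18: break
p=get_image("top")
for th in ["knob_grip","spice_jar","cup0"]:
    for d in boxes_of(th,p)[:4]: print(th,round(d["confidence"],2),np.round(d["location"],3),proj(p,np.array(d["location"])).round())
im=cv2.resize(p["frame"][150:250,130:330,::-1],(800,400),interpolation=cv2.INTER_CUBIC);cv2.imwrite("pics/out.png",im)
```

```text
0.05 t8.5 p [0.4437 0.0693 0.062 ] yaw 1.532 F [-2.7  3.1  2.3] M [ 0.23  0.53 -0.05] gap 0.0118 g 25.0
0.1 t9.3 p [0.442  0.1194 0.062 ] yaw 1.533 F [-4.   2.2  3.9] M [ 0.19  0.69 -0.09] gap 0.0118 g 25.0
0.136 t9.9 p [0.4408 0.1552 0.0618] yaw 1.533 F [-4.4  2.7  2.4] M [ 0.31  0.72 -0.07] gap 0.0114 g 25.0
0.141 t10.1 p [0.4406 0.1593 0.0618] yaw 1.533 F [-4.1 -2.7  4.1] M [-0.53  0.78 -0.03] gap 0.0115 g 25.0
0.145 t10.4 p [0.4406 0.1599 0.0617] yaw 1.534 F [ -4.4 -18.7   6. ] M [-3.23  0.76 -0.06] gap 0.0119 g 25.0
knob_grip 0.19 [0.444 0.023 0.031] [242. 208.]
cup0 0.67 [0.445 0.023 0.029] [242. 207.]
cup0 0.51 [0.553 0.348 0.032] [148. 177.]
```

View pics/out.png

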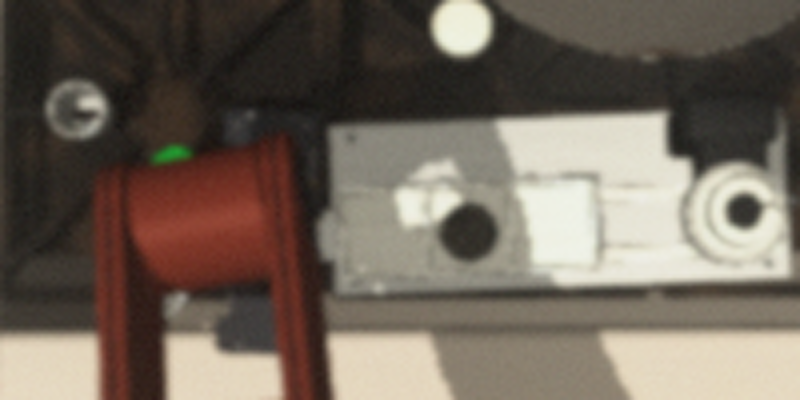

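The carriage is out against its stop (force −18.7 N). The jar's lid is at crop (468,231), cup A at (78,108), and the arm hides cup B. Next I release the knob and lift the jar out.

```bash
sed -i 's/O=np.array.*/O=np.array([.450,-.131])/' h.py
python3 - <<'E'
from h import *
p=get_image("top")
print("jar",ray(p,468/4+129.6,231/4+149.6,.086), loc(0,.14)); j=.5*(ray(p,468/4+129.6,231/4+149.6,.086)[:2]+loc(0,.14))
release();st("open")
c=np.array(get_position()); line_to([c[0],c[1],.15],max_speed=.25)
move_to([*j,.15],ori(1.5708+YAW));st()
line_to([*j,.058]);st("at jar")
clamp(12);st("grip")
E
```

```text
jar [0.44228623 0.0071552  0.086     ] [0.44538084 0.00892378]
open t12.0 p [0.4406 0.1638 0.0619] yaw 1.533 F [-0.   0.6 -0.5] M [-0.16  0.03 -0.02] gap 0.0870 g 0.0
t13.2 p [0.4429 0.0082 0.1488] yaw 1.602 F [-0.1 -0.5  0.8] M [-0.1   0.04  0.04] gap 0.0870 g 0.0
at jar t13.9 p [0.4443 0.0086 0.0585] yaw 1.605 F [ 0.7 -0.9  0.2] M [-0.06  0.06  0.03] gap 0.0870 g 0.0
grip t14.7 p [0.4437 0.008  0.058 ] yaw 1.604 F [-0.9  0.3  1.4] M [-0.07  0.25  0.03] gap 0.0481 g 12.1
```

Run:
```python
from h import *
clamp(20)
c=np.array(get_position()); line_to([c[0],c[1],.14],max_speed=.15);st("lift")
move_to([.44,.24,.14],ori(1.5708)); st("mid")
p=get_image("scene")
for th in ["cup0","spice_jar"]:
    for d in boxes_of(th,p)[:5]: print(th,round(d["confidence"],2),np.round(d["location"],3),proj(p,np.array(d["location"])).round())
move_to([.44,.36,.14],ori(1.5708)); st("over")
cv2.imwrite("pics/mid.png",cv2.resize(p["frame"][110:260,60:260,::-1],(800,600),interpolation=cv2.INTER_CUBIC))
```

```text
lift t15.6 p [0.4432 0.0081 0.1393] yaw 1.604 F [ 0.3  0.  -2. ] M [-0.1   0.   -0.03] gap 0.0475 g 20.1
mid t16.5 p [0.4397 0.2392 0.1391] yaw 1.571 F [0.2 0.  0. ] M [-0.13  0.06  0.  ] gap 0.0481 g 20.1
cup0 0.74 [0.393 0.267 0.034] [143. 199.]
spice_jar 0.76 [0.425 0.22  0.156] [155. 168.]
spice_jar 0.72 [0.478 0.245 0.05 ] [165. 181.]
over t17.2 p [0.4401 0.3598 0.1397] yaw 1.571 F [-0.6  0.2 -0.4] M [-0.13  0.03  0.05] gap 0.0482 g 20.1
```

View pics/mid.png

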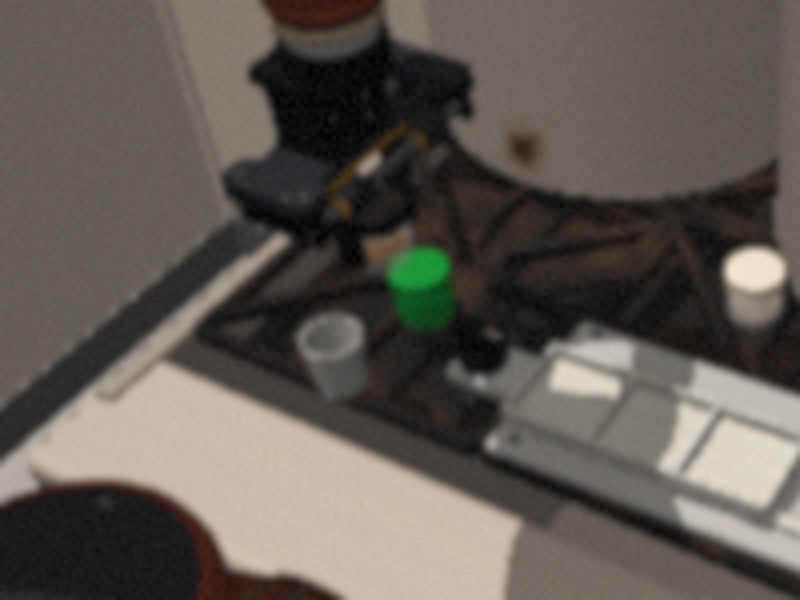

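The jar is held at crop (385,245), cup B at (332,340) has not moved, and the green jar is at (422,290). Now I put the jar down on the range top.

Run:
```python
from h import *
line_to([.44,.36,.045]);line_to([.44,.36,.0285],max_speed=.04);st("down")
release();line_to([.44,.36,.16],max_speed=.25);
q=solve_ik([.40,.10,.22],ori(1.5708)); goto_joints(q);st()
p=get_image("top");s=get_image("scene")
a=cv2.resize(p["frame"][150:250,130:260,::-1],(520,400),interpolation=cv2.INTER_CUBIC)
b=cv2.resize(s["frame"][140:230,120:190,::-1],(280,360),interpolation=cv2.INTER_CUBIC)
im=np.zeros((400,800,3),np.uint8);im[:,:520]=a;im[:360,520:]=b;cv2.imwrite("pics/cups.png",im)
for P in (p,s):
  for th in ["cup0","spice_jar"]:
    for d in boxes_of(th,P)[:5]: print(th,round(d["confidence"],2),np.round(d["location"],3),proj(P,np.array(d["location"])).round())
```

```text
down t18.6 p [0.4398 0.3599 0.0282] yaw 1.571 F [ 1.3 -0.9 -0.7] M [-0.09 -0.   -0.01] gap 0.0474 g 20.3
t21.2 p [0.4    0.1005 0.2193] yaw 1.571 F [-0.8  0.2 -0.6] M [-0.1   0.04  0.01] gap 0.0871 g 0.0
cup0 0.58 [0.551 0.349 0.032] [148. 177.]
spice_jar 0.6 [0.487 0.254 0.053] [174. 195.]
spice_jar 0.54 [0.437 0.353 0.056] [144. 210.]
cup0 0.54 [0.39  0.264 0.035] [143. 200.]
cup0 0.44 [ 0.443 -0.21   0.181] [295. 209.]
spice_jar 0.55 [0.472 0.246 0.042] [164. 184.]
spice_jar 0.54 [0.424 0.346 0.047] [129. 182.]
spice_jar 0.29 [0.443 0.024 0.026] [218. 217.]
```

View pics/cups.png

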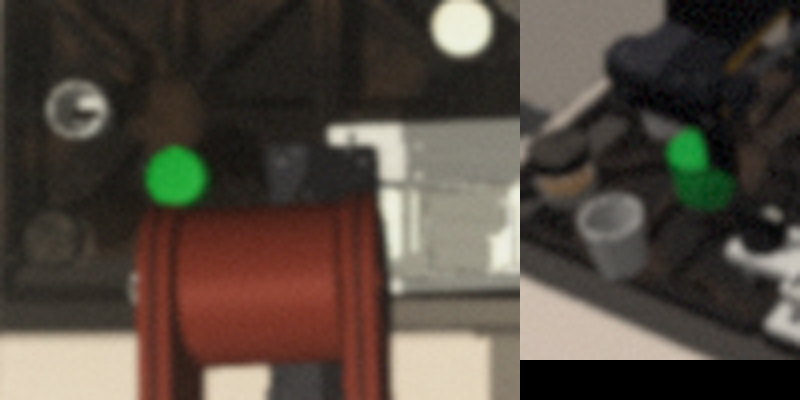

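Jar upright at top crop (50,238), cup A rim (77,108), cup B rim in the scene crop (613,216).

Run:
```python
from h import *
p=get_image("top");s=get_image("scene")
print("A",ray(p,77/4+129.6,108/4+149.6,.052))
print("B",ray(s,(613-520)/4+119.6,216/4+139.6,.052))
for u,v in [(265,200),(285,225),(320,238),(360,238)]: print("pot",ray(s,u*.64,v*.64,0).round(3))
for u,v in [(110,110),(150,160),(230,185),(300,165)]: print("lid",ray(p,u*.64,v*.64,.3).round(3))
```

```text
A [0.55021209 0.34016521 0.052     ]
B [0.39855441 0.26821741 0.052     ]
pot [0.787 0.46  0.   ]
pot [0.722 0.352 0.   ]
pot [0.719 0.248 0.   ]
pot [0.764 0.162 0.   ]
lid [0.825 0.497 0.3  ]
lid [0.733 0.423 0.3  ]
lid [0.686 0.279 0.3  ]
lid [0.722 0.154 0.3  ]
```

```bash
cat >> h.py <<'E'
def pick(xy,yaw):
    move_to([*xy,.13],ori(yaw)); line_to([*xy,.030]); clamp(25); st("gripped")
def place(ly):
    t=loc(0,ly); c=get_position(); line_to([c[0],c[1],.14],max_speed=.2); st("lifted")
    move_to([*t,.14],ori(np.pi/2+YAW)); st("over"); line_to([*t,.075]); st("low"); line_to([*t,.0605],max_speed=.04); st("down")
E
python3 - <<'E'
from h import *
pick([.550,.342],1.5708)
if get_finger_gap()>.03:
    place(.068)
E
```

```text
gripped t24.3 p [0.5499 0.342  0.03  ] yaw 1.571 F [-1.3 -0.1  1.2] M [-0.13  0.23  0.  ] gap 0.0458 g 25.4
lifted t25.0 p [0.5491 0.3416 0.1387] yaw 1.571 F [ 0.6 -0.4 -1. ] M [-0.13  0.    0.03] gap 0.0458 g 25.4
over t26.6 p [ 0.4482 -0.0626  0.1401] yaw 1.604 F [ 0.6 -0.4 -1. ] M [-0.04  0.02 -0.01] gap 0.0458 g 25.4
low t27.2 p [ 0.4482 -0.0628  0.0753] yaw 1.605 F [ 0.4 -0.2 -0.9] M [-0.07  0.04  0.02] gap 0.0458 g 25.4
down t27.7 p [ 0.4476 -0.063   0.0604] yaw 1.604 F [-0.   1.  -0.3] M [-0.04  0.05 -0.01] gap 0.0457 g 25.4
```

Run:
```python
from h import *
c=get_position(); release(); line_to([c[0],c[1],.15],max_speed=.25)
move_to([.45,.0,.2],ori(np.pi/2)); st()
p=get_image("top");s=get_image("scene")
for P in (p,s):
  for d in boxes_of("cup0",P)[:5]: print(round(d["confidence"],2),np.round(d["location"],3),proj(P,np.array(d["location"])).round())
a=cv2.resize(p["frame"][150:250,130:260,::-1],(520,400),interpolation=cv2.INTER_CUBIC)
b=cv2.resize(s["frame"][140:230,120:190,::-1],(280,360),interpolation=cv2.INTER_CUBIC)
c=cv2.resize(s["frame"][180:230,200:310,::-1],(440,200),interpolation=cv2.INTER_CUBIC)
im=np.zeros((600,800,3),np.uint8);im[:400,:520]=a;im[:360,520:]=b;im[400:,:440]=c;cv2.imwrite("pics/c2.png",im)
```

```text
t29.5 p [0.4494 0.0006 0.199 ] yaw 1.573 F [-0.6 -0.9  0.6] M [-0.12  0.02  0.02] gap 0.0870 g 0.0
0.47 [0.401 0.277 0.021] [169. 220.]
0.69 [0.392 0.264 0.034] [144. 200.]
0.62 [ 0.442 -0.069  0.061] [245. 221.]
0.45 [0.435 0.036 0.03 ] [213. 217.]
```

View pics/c2.png

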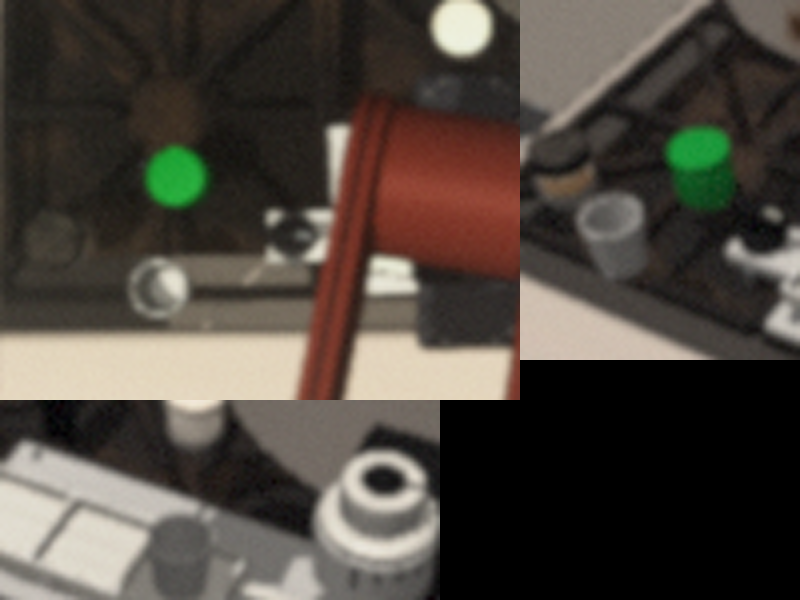

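The first cup stands in the right-hand pocket (bottom crop 180,555). Cup B is where it was (top crop 159,289), and there is no third cup. Next I pick B.

Run:
```python
from h import *
p=get_image("top"); b=ray(p,159/4+129.6,289/4+149.6,.052); print("B",b)
b=(b[:2]+[.3985,.2682])/2
pick(b,.785)
if get_finger_gap()>.03:
    place(.14)
```

```text
B [0.39615731 0.26904945 0.052     ]
gripped t32.6 p [0.3972 0.2687 0.0301] yaw 0.785 F [-1.4  0.8  1.7] M [ 0.04  0.28 -0.03] gap 0.0450 g 24.8
lifted t33.4 p [0.3965 0.2683 0.1388] yaw 0.785 F [ 0.2 -0.6 -2. ] M [-0.08  0.12 -0.  ] gap 0.0448 g 24.9
over t34.6 p [0.4448 0.0094 0.1392] yaw 1.603 F [-0.1  0.2 -0.4] M [-0.02  0.08  0.  ] gap 0.0448 g 24.9
low t35.2 p [0.4456 0.0093 0.0753] yaw 1.604 F [ 0.  -1.1 -0.7] M [-0.05  0.02  0.04] gap 0.0447 g 24.9
down t35.7 p [0.4453 0.0089 0.0604] yaw 1.604 F [-0.   0.2 -1.2] M [-0.08  0.07  0.02] gap 0.0449 g 24.9
```

Run:
```python
from h import *
c=get_position(); release(); line_to([c[0],c[1],.15],max_speed=.25)
move_to([.4405,.160,.15],ori(1.533)); st()
s=get_image("scene");p=get_image("top")
for P in (p,s):
  for d in boxes_of("cup0",P)[:5]: print(round(d["confidence"],2),np.round(d["location"],3),proj(P,np.array(d["location"])).round())
a=cv2.resize(s["frame"][140:250,120:320,::-1],(800,440),interpolation=cv2.INTER_CUBIC);cv2.imwrite("pics/c3.png",a)
```

```text
t37.8 p [0.4393 0.1599 0.1484] yaw 1.535 F [-0.3  0.2 -0.5] M [-0.14  0.03 -0.04] gap 0.0870 g 0.0
0.62 [ 0.445 -0.068  0.042] [269. 207.]
0.5 [0.446 0.009 0.046] [246. 207.]
0.86 [ 0.443 -0.068  0.061] [245. 220.]
0.55 [0.441 0.006 0.063] [223. 211.]
```

View pics/c3.png

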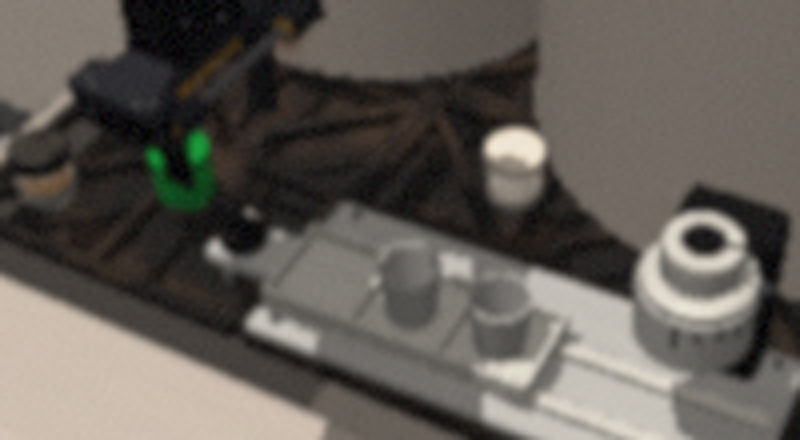

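Both cups stand upright in the middle and right pockets (crop (410,285), (500,315)). Now I push home and tighten.

Run:
```python
from h import *
line_to([.4405,.160,.062]); clamp(30); st("grip")
p=np.array(get_position()); yd=np.array([-np.sin(YAW),np.cos(YAW),0])
for d in [.05,.10,.134,.139,.142,.145]:
    line_to(p-yd*d,max_speed=.06); st(d)
    if d>.13 and get_contact_force()[1]>14: break
```

```text
grip t40.0 p [0.4406 0.16   0.062 ] yaw 1.533 F [ 0.8 -0.  -0.3] M [-0.17 -0.05 -0.08] gap 0.0121 g 30.0
0.05 t40.9 p [0.4423 0.1093 0.062 ] yaw 1.533 F [ 1.4 -2.3 -1.1] M [-0.56 -0.24 -0.11] gap 0.0115 g 30.0
0.1 t41.9 p [0.444  0.0593 0.062 ] yaw 1.533 F [ 2.  -1.9 -3.2] M [-0.52 -0.44 -0.02] gap 0.0117 g 30.0
0.134 t42.6 p [0.4452 0.0253 0.062 ] yaw 1.533 F [ 3.9 -2.7 -4.1] M [-0.46 -0.61 -0.02] gap 0.0116 g 30.0
0.139 t42.9 p [0.4453 0.0209 0.062 ] yaw 1.533 F [ 3.3 -0.4 -5.5] M [-0.28 -0.63 -0.08] gap 0.0120 g 30.0
0.142 t43.1 p [0.4453 0.0198 0.062 ] yaw 1.532 F [ 4.  8. -3.] M [ 1.29 -0.69 -0.11] gap 0.0115 g 30.0
0.145 t43.4 p [0.4453 0.0195 0.062 ] yaw 1.532 F [ 4.4 20.5 -1.2] M [ 3.48 -0.75 -0.02] gap 0.0116 g 30.0
```

Run:
```python
from h import *
turn(-1.40,5);st("1.40")
for k in range(6):
    turn(-.04,1);st()
    if abs(get_moment()[2])>1.0: break
```

```text
1.40 t45.3 p [0.4469 0.019  0.0621] yaw 0.131 F [  9.9  -2.2 -12.5] M [-0.67 -1.59 -0.16] gap 0.0117 g 30.0
t45.5 p [0.447  0.0189 0.0621] yaw 0.093 F [ 5.3 -1.1 -6.5] M [-0.42 -0.64 -0.08] gap 0.0120 g 30.0
t45.8 p [0.447  0.0189 0.0621] yaw 0.054 F [ 5.3 -1.3 -6.1] M [-0.39 -0.58 -0.11] gap 0.0115 g 30.0
t46.0 p [0.447  0.0188 0.0621] yaw 0.017 F [ 4.1 -1.  -5.5] M [-0.4  -0.54  0.34] gap 0.0118 g 30.1
t46.3 p [0.447  0.0188 0.0621] yaw -0.020 F [ 5.4 -1.5 -6.1] M [-0.3  -0.64  0.73] gap 0.0120 g 30.9
t46.5 p [0.4469 0.0188 0.0621] yaw -0.058 F [ 3.4 -0.8 -4.3] M [-0.25 -0.49  0.79] gap 0.0125 g 32.1
t46.8 p [0.4466 0.0188 0.0621] yaw -0.096 F [ 2.2 -0.7 -3.5] M [-0.29 -0.12  0.71] gap 0.0133 g 32.2
```

Run:
```python
from h import *
turn(.08,1); c=get_position(); release(); st("rel"); line_to([c[0],c[1],.27],max_speed=.3)
r=loc(0,-.072)
s=get_image("scene");p=get_image("top")
for P in (p,s):
  for th in ["cup0","spice_jar","knob_grip"]:
    for d in boxes_of(th,P)[:3]: print(th,round(d["confidence"],2),np.round(d["location"],3))
a=cv2.resize(s["frame"][140:270,120:330,::-1],(800,495),interpolation=cv2.INTER_CUBIC);cv2.imwrite("pics/c4.png",a)
move_to([*r,.27],ori(1.57))
q=np.array(get_q());print(q.round(2)); q[5]=-2.4; goto_joints(q); st()
```

```text
rel t48.4 p [0.4466 0.0188 0.0621] yaw -0.016 F [ 0.8  0.8 -0.2] M [-0.01  0.13  0.01] gap 0.0865 g 0.0
cup0 0.44 [ 0.455 -0.131  0.041]
spice_jar 0.67 [0.488 0.251 0.056]
cup0 0.85 [ 0.445 -0.134  0.065]
cup0 0.78 [ 0.43  -0.208  0.054]
spice_jar 0.76 [0.425 0.346 0.05 ]
spice_jar 0.5 [0.479 0.244 0.05 ]
spice_jar 0.23 [ 0.436 -0.087  0.03 ]
knob_grip 0.62 [0.436 0.011 0.055]
knob_grip 0.23 [0.605 0.009 0.048]
[-0.58 -0.12  1.8   0.    1.46 -0.58]
t53.0 p [ 0.4525 -0.2026  0.2701] yaw -2.894 F [0.2 0.7 0.1] M [0.07 0.04 0.05] gap 0.0872 g 0.0
```

View pics/c4.png

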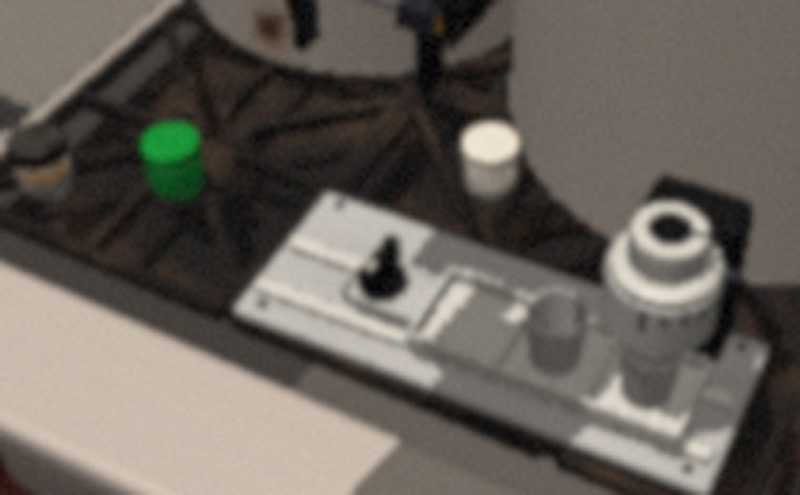

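Carriage home, knob across the rails, and the cups upright at (555,325) and under the spout (650,365). Now the ring.

Run:
```python
from h import *
r=loc(0,-.072)
line_to([*r,.187]); clamp(40); st("grip")
n=0
for k in range(46):
    turn(-.1,1); m=get_moment()[2]; print("%.3f:%.2f"%(get_tcp_rot()[2],m),end="  ")
    n=n+1 if m>.42 else 0
    if n>=2 or get_q()[5]>2.5: break
print();st("end");print(get_q()[5])
```

```text
grip t54.4 p [ 0.4526 -0.2036  0.1872] yaw -2.893 F [ 1.  -2.9 -0.1] M [-0.44 -0.11 -0.01] gap 0.0512 g 40.0
-2.991:0.08  -3.087:-0.08  3.102:-0.05  3.007:-0.02  2.912:0.04  2.817:-0.14  2.723:-0.03  2.628:-0.02  2.534:-0.05  2.439:-0.24  2.344:-0.01  2.250:-0.01  2.155:-0.11  2.060:-0.15  1.966:-0.08  1.871:-0.01  1.776:-0.08  1.682:-0.01  1.589:0.83  1.495:1.04  
end t59.4 p [ 0.4529 -0.2025  0.1874] yaw 1.495 F [0.3 3.9 1.8] M [ 0.41 -0.13  1.04] gap 0.0512 g 40.6
-0.5045420831841891
```

The stop is reached, 5 clicks from the start angle. I regrip without wind-up and back off three clicks.

Run:
```python
from h import *
release(); dwell(.3); st("rel"); clamp(40); st("grip"); y0=get_tcp_rot()[2]
n=22; 
for k in range(n):
    turn((1.047+.02-(get_tcp_rot()[2]-y0))/(n-k),1); print("%.3f:%.2f"%(get_tcp_rot()[2]-y0,get_moment()[2]),end="  ")
print();st("end")
release(); dwell(.3); c=get_position(); line_to([c[0],c[1],.27],max_speed=.25)
move_to([.40,.12,.3],ori(1.57)); st()
s=get_image("scene"); p=get_image("top")
a=cv2.resize(s["frame"][180:250,260:330,::-1],(400,400),interpolation=cv2.INTER_CUBIC)
b=cv2.resize(p["frame"][175:235,240:340,::-1],(400,240),interpolation=cv2.INTER_CUBIC)
im=np.zeros((400,800,3),np.uint8);im[:,:400]=a;im[:240,400:]=b;cv2.imwrite("pics/ring.png",im)
for th in ["cup0","spice_jar","timer","salt_jar","tin"]:
    for d in boxes_of(th,s)[:3]: print(th,round(d["confidence"],2),np.round(d["location"],3))
```

```text
rel t60.6 p [ 0.4529 -0.2031  0.1873] yaw 1.489 F [-0.9 -0.3  0.4] M [-0.1   0.02 -0.02] gap 0.0866 g 0.0
grip t61.3 p [ 0.453  -0.2031  0.1873] yaw 1.489 F [ 0.2 -0.9 -0.2] M [-0.12  0.07  0.  ] gap 0.0514 g 40.0
0.047:0.03  0.094:-0.04  0.140:-0.01  0.187:-0.02  0.234:0.10  0.281:0.11  0.327:0.03  0.374:0.04  0.421:0.04  0.469:0.04  0.516:0.05  0.564:0.06  0.612:0.21  0.660:0.05  0.709:0.11  0.757:0.05  0.807:0.07  0.856:0.07  0.907:0.09  0.958:0.06  1.010:0.04  1.064:0.07  
end t66.8 p [ 0.4525 -0.2033  0.1873] yaw 2.553 F [-1.2 -0.8  0.7] M [-0.12  0.23  0.07] gap 0.0513 g 40.0
t69.9 p [0.3999 0.1196 0.2993] yaw 1.570 F [-1.  -0.4 -0.3] M [-0.1   0.04  0.01] gap 0.0870 g 0.0
cup0 0.74 [ 0.361 -0.413  0.034]
cup0 0.55 [ 0.444 -0.13   0.064]
cup0 0.48 [ 0.434 -0.207  0.051]
spice_jar 0.76 [0.481 0.244 0.051]
spice_jar 0.54 [0.424 0.345 0.049]
timer 0.6 [ 0.362 -0.412  0.034]
salt_jar 0.82 [0.606 0.006 0.047]
salt_jar 0.57 [0.425 0.346 0.047]
salt_jar 0.29 [ 0.443 -0.208  0.184]
tin 0.6 [ 0.461 -0.426  0.024]
tin 0.36 [ 0.436 -0.21   0.056]
```

View pics/ring.png

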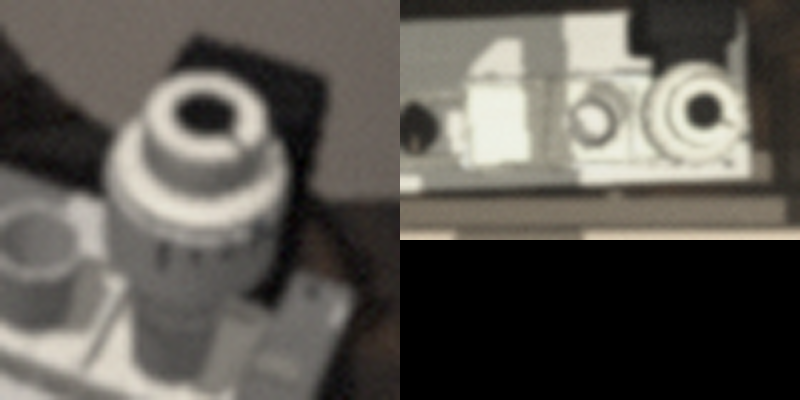

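The ring crop shows a tab-like light spot at about (740,132) in the top view. I check it against the projected positions for 2, 3 and 4 clicks.

Run:
```python
from h import *
r=loc(0,-.072); ims=[]
for n,(u0,v0,w) in {"top":(295,185,40),"scene":(265,185,60)}.items():
    P=get_image(n); f=np.mean([get_image(n)["frame"].astype(float) for _ in range(6)],0)
    k=400/w; im=cv2.resize(f[v0:v0+w,u0:u0+w,::-1].astype(np.uint8),(400,400),interpolation=cv2.INTER_CUBIC)
    im=cv2.convertScaleAbs(im,alpha=1.2)
    for c,col in [(0,(255,255,0)),(2,(255,0,0)),(3,(0,255,0)),(4,(0,0,255)),(5,(255,0,255))]:
        a=YAW+np.pi+c*.349
        for rr in (.046,.05):
            X=np.array([r[0]+rr*np.cos(a),r[1]+rr*np.sin(a),.170]); uv=(proj(P,X)+.5-[u0,v0])*k
            cv2.circle(im,tuple(int(z) for z in uv),3,col,-1)
    ims.append(im)
cv2.imwrite("pics/tab.png",np.hstack(ims)); print(get_t())
```

```text
70.975
```

View pics/tab.png

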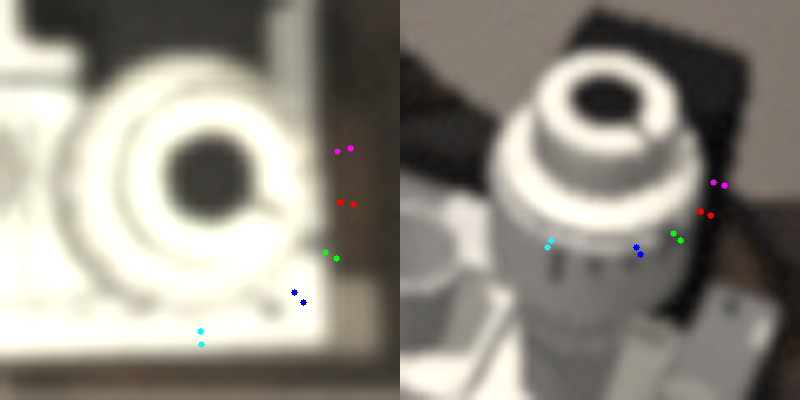

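The index mark on the drum (270,208) lies at about 59° from touch, and the dark spot by the tab sits next to the green 3-click points. So the ring is at three clicks, and I hand in.

```bash
python3 -c "
from plant import *
print(job_done(),get_t())"
```

```text
the job is handed in; nothing more can be done
the job is handed in; nothing more can be done
```

I handed the job in at about 71 s of the 192 s allowed, with no verdict returned: the spice jar is upright on the range top, both cups that were there stand in pockets of their own, the carriage is home with the knob tight, the ring is three clicks back from touch, and the timer, white-lidded jar and tin were left alone.

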